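# Blank off the open air port and prove the lock

## Task

Take the larger of the two blanking plugs out of the wooden rack and push it, shank first, into the open wide port of the air manifold until its grip ring has snapped behind the rim and the plug sits fully home on its sprung seat, pressing firmly but never harder than about 20 N. Then tug the plug straight up, with about 10 N for half a second, to prove that it is locked, and let go of it, leaving it locked and standing in the port. Leave the smaller plug in the rack.

Things in the scene. Friction and masses are not known exactly. Their poses are not given: they have to be found in the camera images.
- plug_head (a point): Centre of the head of the larger blanking plug (grey plastic, 60 g, loose, upright in one of the two rack holes); z up along the plug. Head: cylinder 22 mm across, 42 mm tall, this point half-way up, 21 mm above its flange. Flange: 28 mm across, 3 mm thick, resting on the rack. Below it a shank 50 mm long, 16 mm across, ending 74 mm below this point.
- plug_tip (a point): Centre of the flat lower end of the larger plug's shank, 74 mm below plug_head; z up along the plug. From the tip up: nose cone 8 mm long (8 widening to 16 mm across), rim 3 mm tall at full width with a flat top edge, groove 16 mm tall and 10 mm across, then plain shank 23 mm long.
- small_head (a point): Centre of the head of the smaller blanking plug (head 14 mm across, 42 mm tall, as high as the larger one; shank 11 mm across) standing in the other rack hole. Not wanted: it stays there.
- rack: Fixed wooden block 60 mm (x) by 140 mm (y) by 55 mm tall, origin under its centre. Two vertical through holes 19 mm wide on its y axis, 36 mm either side of the centre; one plug hangs in each by its flange.
- manifold: Fixed aluminium bar 75 mm (x) by 230 mm (y) by 20 mm tall, origin under its centre. Three upright tubular ports, 34 mm across, 58 mm tall, stand along its y axis at -70, 0 and +70 mm in any order: the wide open one, a narrow open one (bore 12 mm) and one closed by a plug like the larger one, its head reaching 137 mm above the table.
- port_wide: The wide open port, fixed, steel, origin at its foot on the manifold's top. Inside: four sprung teeth on a grip ring and, below them, a sprung rubber seat. How deep they sit differs each time and must be felt: underside of the teeth 15 to 28 mm below the mouth, seat 13 mm lower. The teeth snap into the plug's groove when its tip is 11 mm below their underside.
- wide_mouth (a point): Centre of the wide port's mouth (vertical bore 18 mm wide), top of the port, 78 mm above the table; z up. Pushing in, the teeth resist with a peak of 7 to 13 N, then up to 6 N of drag, then snap and the force vanishes; 2 mm on, the tip lands on the seat, and only there does the force pass 14 N. The locked tip lies 26 to 45 mm below the mouth; the flange never touches it.
- grip_ring (a joint): Upward slide of the grip ring (not visible), m: 0 at rest, 0.006 at its upper stop. Held down by a spring: 3 N to start, then 2 N per mm. Only a locked plug that is pulled up lifts it, by about 3.5 mm at 10 N.
- seat (a joint): Downward slide of the sprung seat in the wide port (not visible), m: 0 at rest, 0.007 fully down, 7 N per mm. Fully home is the plug holding it 1 mm or more down (7 N) for 0.2 s; beyond 3.5 mm (25 N) it is damaged.
Not all that is in view belongs to the job. What is shaped like the part that bears plug_head but purple is not meant.

How it is judged:
By the outcome, as a careful person would: the job done as asked, in the order asked, and still so for the second after the job is handed in, with the robot touching nothing.
It also fails if it takes over 72 s, if anything falls off the work surface, if the arm or the gripper's body presses on something with over 40 N, if the wrist force passes 120 N, or if a joint passes its speed limit or range.

## Robot

A 6-joint arm with a two-finger parallel gripper is mounted at the origin on the work surface. World frame = base frame: x ahead of the robot, y to its left, z up, the work surface at z = 0. Lengths are in m, angles in degrees, forces in N, time in s.
With the tool pointing down it reaches from about 0.325 to 0.9 m from the base axis. Payload 6.1 kg.
Tool frame: the origin (TCP) lies midway between the tips of the shut fingers; the grasp point (between the pads) lies 19 mm behind it (bot.hold_point_z is the distance from the TCP to the grasp point, in m); z points along the fingers, y is the direction in which the jaws open and shut (so a half turn about z gives the same grasp; the last joint's range is limited). The gripper opens to 87 mm and grips with 3 to 60 N. Pads are 19 mm wide; open, the fingers measure 117 mm over their backs; the gripper's body (75 mm by 190 mm) begins 51 mm behind the grasp point.
Start: joints at [-71.568, 12.628, 87.462, -0, 79.91, -7.225], TCP at [0.271, -0.563, 0.223] pointing down, gripper open.
Joint ranges: [-170.65, 170.65], [-52.31, 119.04], [5.05, 147.46], [-71.25, 251.25], [11.57, 151.72], [-153.62, 153.62]. Speed limits (degrees/s): [147.25, 147.25, 172.46, 180, 180, 180].

## Interface

Orientations are given as [roll, pitch, yaw] about the fixed x, y, z axes, in that order (R = Rz(yaw) Ry(pitch) Rx(roll)).
In Python, from rig import bot, imaging gives the robot as it stands.
- The arm moves only by the tool step_arm, never from a script. Its argument "commands" is a list of rows, each an object of numbers: "dx", "dy", "dz": the shift along the world's x, y, z in units of 0.05 m (1.0 is 0.05 m); "wx", "wy", "wz": the turn, a rotation vector about the world's x, y, z in units of 0.1 rad (1.0 is 0.1 rad). In form: [{"dx": .., "dy": .., "dz": .., "wx": .., "wy": .., "wz": ..}, ...]. A call has 1 to 12 rows; each row shifts and turns the commanded pose from where the row before left it; what a row does not reach is not made up. A row lasts 1/10 s, in which the tool goes at most 50 mm and 8.59 degrees, less where a joint would pass 70% of its speed; a pose out of reach is approached as far as the arm can. A call with a number of a shift or a turn outside -1 to 1 is refused whole. A call with a gripper value outside its range is refused whole. "grip" is the closure in counts, from 0 (fully open) to 255 (shut), set as the call begins (left out, the last holds). The fingers move at their own pace and stop on an object; "force" is the grip in N (left out, the last holds). Time passes only in rows, so rows that do not move let the fingers close. It gives the time, the measured TCP pose, the force and the opening at its end, in the units of the state.
- bot.state(): the state, without advancing time (a new reading comes with each control period).
- imaging.read_camera(name): name is "scene" or "top" or "wrist"; returns the picture (384x512x3 uint8, red, green, blue); there is no depth.
- imaging.get_calibration(name): a dict with "fov_y" (degrees; the focal length in pixels is half the picture's height over the tangent of half this angle, whatever the lens; pixels are square), "cx", "cy" (the principal point, pixels), "k1" (the pictures are not rectified: a ray, as slopes to the right and down, at radius r is drawn at 1 + k1 r^2 times it, then the intrinsics apply), "R" (3x3) and "t" (3): a world point X has camera coordinates R X + t. Camera axes: x right, y down, z forward; pixel columns grow to the right and rows downward; lengths in m; the calibration is good to about 2 mm. A picture is of the moment at which its call begins: read the wrist's pose just before it. get_calibration takes no time and is no camera call; for the wrist camera it gives the pose at the moment of the call.
- bot.hand_in(): hands the job in, once; it reports no verdict.
Trained networks look in the newest picture that a camera, given by its name, has taken for a name from the list of things; names that differ only in an ending like _2 or _b are one class to them, and where a whole thing is asked for, a point or a joint stands for the part that bears it (a point fixed in the world has none). Each returns a list of dicts, best first, with "score" (0 to 1); they miss things now and then, are a little off and sometimes report something else, mostly with a low value. They report only what shows in the picture. A call takes as long as a camera call. They do not tell look-alikes from the thing itself.
- imaging.find_in(camera, thing): "centre" ([column, row] in pixels, amid what is visible of it).
- imaging.regions_of(camera, thing): "pixels" (384x512 bool, what is visible of it) and "centre" ([column, row] in pixels, amid what is visible of it).
The state is a dict: "clock": time; "joint_pos": joint angles; "dq": joint speeds; "joint_efforts": joint torques, N m; "ee_pos": TCP position; "tcp_rot": TCP orientation; "force": force on the tool from outside, world axes, zero at the start; "torque": the same for the moment, N m; "gripper_width": finger opening in m.
Only numpy, scipy, OpenCV 4.12 (cv2) and the standard library are available. Lean on these libraries where they do the work, as an engineer would, in place of code of your own. Each camera call takes 0.05 s, during which the arm holds its last target. There are 200 camera calls.

## Working session

There is one attempt and no reset: what is moved stays moved. The work goes in short steps, Python scripts to look and compute and a tool call to move; the robot and the scene stay as the last step left them, time stands still between calls to the robot, and variables do not carry over. Pictures are saved under pics/ and viewed, about 8 in all and at most 12, crops included, and the job is handed in when it is done.

Besides the shell and the picture viewer there is one more tool, called as name([rows], argument=value, ...), one row to a line, values as JSON. step_arm: Moves the arm, as the interface text tells. Its arguments: {"type":"object","properties":{"commands":{"type":"array"},"grip":{"type":"number"},"force":{"type":"number"}},"required":["commands"]}

```bash
mkdir -p pics; cat > h.py <<'E'
import numpy as np, cv2
from rig import bot, imaging
def snap(c,n):
    im=imaging.read_camera(c); cv2.imwrite(f'pics/{n}.png',im[:,:,::-1]); return im
def ray(c,px,cal=None):
    k=cal or imaging.get_calibration(c)
    f=192/np.tan(np.radians(k['fov_y']/2))
    d=(np.array(px,float)-[k['cx'],k['cy']])/f
    u=d.copy()
    for _ in range(30): u=d/(1+k['k1']*(u@u))
    R=np.array(k['R']);t=np.array(k['t'])
    v=R.T@np.array([*u,1]); return -R.T@t, v/np.linalg.norm(v)
def atz(c,px,z,cal=None):
    o,v=ray(c,px,cal); return o+v*(z-o[2])/v[2]
def proj(c,X,cal=None):
    k=cal or imaging.get_calibration(c)
    f=192/np.tan(np.radians(k['fov_y']/2))
    p=np.array(k['R'])@X+np.array(k['t']); u=p[:2]/p[2]
    return u*(1+k['k1']*(u@u))*f+[k['cx'],k['cy']]
E
python3 - <<'E'
from h import *
a=snap('scene','s0');b=snap('top','t0')
cv2.imwrite('pics/both.png',cv2.resize(np.vstack([a,b])[:,:,::-1],(400,600)))
for c in('scene','top'):
    print(c,imaging.get_calibration(c)['t'])
    for n in('plug_head','small_head','rack','manifold','port_wide'):
        print(c,n,[(np.round(d['centre'],1).tolist(),round(d['score'],2),np.round(atz(c,d['centre'],.1),3).tolist()) for d in imaging.find_in(c,n)])
s=bot.state();print(s['clock'],s['ee_pos'],s['tcp_rot'],s['force'])
E
```

```text
scene [-0.365621   -0.22199302  1.08831929]
scene plug_head [([247.8, 267.0], 0.72, [0.61, -0.137, 0.1]), ([138.1, 227.1], 0.68, [0.415, -0.21, 0.1]), ([170.6, 249.9], 0.6, [0.493, -0.202, 0.1])]
scene small_head [([146.1, 284.3], 0.58, [0.517, -0.27, 0.1])]
scene rack [([159.1, 291.2], 0.97, [0.541, -0.263, 0.1])]
scene manifold [([307.0, 239.9], 0.71, [0.645, -0.028, 0.1])]
scene port_wide [([292.2, 236.2], 0.91, [0.621, -0.039, 0.1]), ([169.8, 252.5], 0.62, [0.497, -0.206, 0.1])]
top [-0.0374669   0.48443224  0.88013123]
top plug_head [([334.4, 241.4], 0.69, [0.382, -0.189, 0.1]), ([334.8, 194.0], 0.65, [0.479, -0.193, 0.1]), ([299.5, 146.7], 0.65, [0.579, -0.122, 0.1])]
top small_head []
top rack [([349.4, 188.7], 0.78, [0.49, -0.223, 0.1]), ([241.8, 144.2], 0.2, [0.585, -0.002, 0.1])]
top manifold []
top port_wide [([244.4, 144.5], 0.52, [0.584, -0.007, 0.1])]
0.6 [ 0.27061442 -0.56337409  0.22256009] [ 1.79998392e+02 -7.32893918e-06  2.56576654e+01] [-0.02128488 -0.06710668  1.50373596]
```

View pics/t0.png

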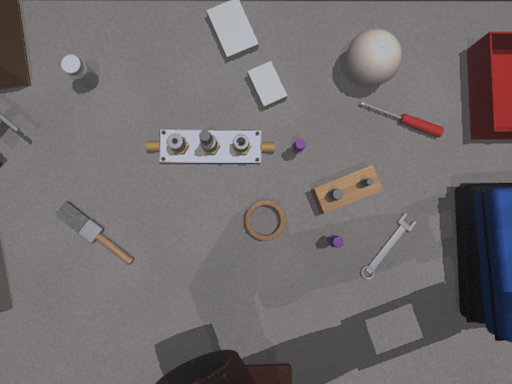

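View pics/s0.png

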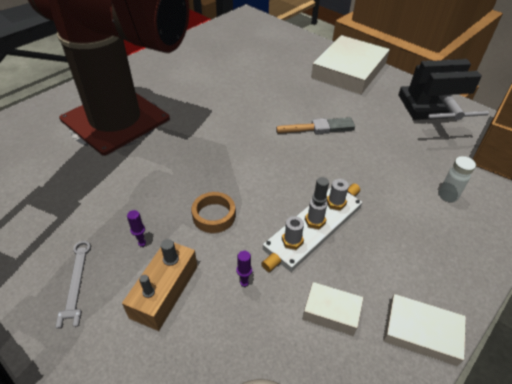

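Top view: the rack's plugs are at (337,194), thicker, and (368,182), thinner. The purple decoys are at (299,146) and (336,241). Manifold ports are at (177,143) and (241,144), both open, and (209,143), closed. I'll enlarge to settle which is which.

```bash
python3 - <<'E'
from h import *
a=cv2.imread('pics/s0.png');b=cv2.imread('pics/t0.png')
r=lambda im,x,y,w,h:cv2.resize(im[y:y+h,x:x+w],(400,300),interpolation=cv2.INTER_CUBIC)
cv2.imwrite('pics/c1.png',np.vstack([np.hstack([r(b,155,110,120,90),r(b,305,155,80,60)]),np.hstack([r(a,265,165,120,90),r(a,115,225,100,75)])]))
# rough heights: head top z=.1 (rack .055+.003+.042), mouth z .078
for c,px,z in [('top',(337,192.5),.1),('top',(368.5,180.5),.1),('scene',(168.5,243),.1),('scene',(145.5,280),.1),('top',(241,141.5),.078),('top',(176,141),.078),('scene',(293,222),.078),('scene',(339,185),.078)]:
    print(c,px,np.round(atz(c,px,z),4))
E
```

```text
top (337, 192.5) [ 0.4821 -0.1974  0.1   ]
top (368.5, 180.5) [ 0.5062 -0.264   0.1   ]
scene (168.5, 243) [ 0.4798 -0.1951  0.1   ]
scene (145.5, 280) [ 0.5101 -0.2656  0.1   ]
top (241, 141.5) [5.949e-01 1.000e-04 7.800e-02]
top (176, 141) [0.5973 0.1372 0.078 ]
scene (293, 222) [0.5921 0.0013 0.078 ]
scene (339, 185) [0.5975 0.1386 0.078 ]
```

View pics/c1.png

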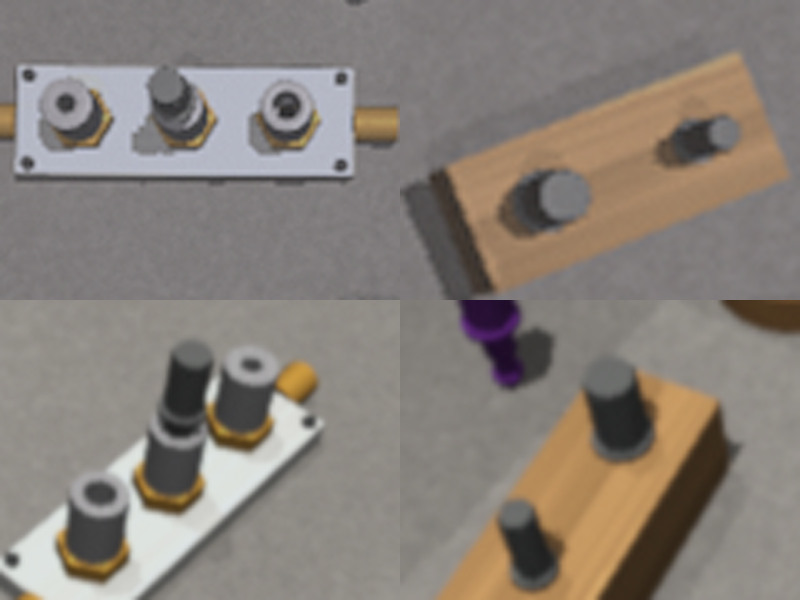

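The crop settles it. The larger plug is top (338,194), about (0.482,-0.197), and the smaller is (370,181); their spacing is 73 mm against 72 expected. The wide port is top (241,141), about (0.594,0.000), since it shows the larger dark bore. The narrow port is (175,141), and the centre one is closed. Next I move above the plug with the jaws turned across the rack.

step_arm([
  {"dx": 0.28,"dy": 0.49,"wz": 1},
  {"dx": 0.28,"dy": 0.49,"wz": 1},
  {"dx": 0.28,"dy": 0.49,"wz": 1},
  {"dx": 0.28,"dy": 0.49,"wz": 1},
  {"dx": 0.28,"dy": 0.49,"wz": 1},
  {"dx": 0.28,"dy": 0.49,"wz": 1},
  {"dx": 0.28,"dy": 0.49,"wz": 1},
  {"dx": 0.28,"dy": 0.49,"wz": 1},
  {"dx": 0.28,"dy": 0.49,"wz": 1},
  {"dx": 0.28,"dy": 0.49,"wz": 1},
  {"dx": 0.28,"dy": 0.49,"wz": 1},
  {"dx": 0.28,"dy": 0.49,"wz": 1},
], grip=90)

```text
schema error: expected keys dx, dy, dz, wx, wy, wz
```

step_arm([
  {"dx": 0.28,"dy": 0.49,"wz": 1},
  {"dx": 0.28,"dy": 0.49,"wz": 1},
  {"dx": 0.28,"dy": 0.49,"wz": 1},
  {},
  {},
])

```text
schema error: expected keys dx, dy, dz, wx, wy, wz
```

```bash
python3 - <<'E'
from h import *
cal=imaging.get_calibration('wrist');R=np.array(cal['R']);o=-R.T@np.array(cal['t'])
s=bot.state();print(s['clock'],s['ee_pos'],s['tcp_rot'],s['gripper_width'],'cam',o,R[2],cal['fov_y'],cal['k1'])
snap('wrist','w1')
for n in('plug_head','small_head'): print(n,[(np.round(d['centre'],1).tolist(),round(d['score'],2),np.round(atz('wrist',d['centre'],.1),4).tolist()) for d in imaging.find_in('wrist',n)])
print(proj('wrist',[.482,-.197,.1]),proj('wrist',[.508,-.265,.1]))
E
```

```text
0.6 [ 0.27061442 -0.56337409  0.22256009] [ 1.79998392e+02 -7.32893918e-06  2.56576654e+01] 0.08724412559332344 cam [ 0.34068537 -0.53001046  0.38513415] [-0.25347004 -0.12215084 -0.95959997] 61.34254660474556 -0.07643774948046675
plug_head []
small_head []
[  -1.51378838 -175.73352369] [  59.51296512 -204.71387712]
```

View pics/w1.png

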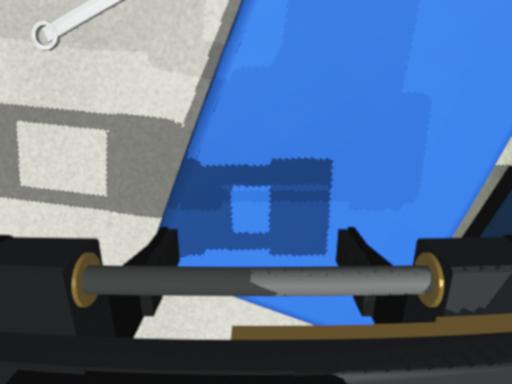

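The picture shows the start pose over the blue box, because both moves were refused: every row needs all six keys. I'll repeat them with the full rows.

step_arm([
  {"dx": 0.28,"dy": 0.49,"dz": 0,"wx": 0,"wy": 0,"wz": 1},
  {"dx": 0.28,"dy": 0.49,"dz": 0,"wx": 0,"wy": 0,"wz": 1},
  {"dx": 0.28,"dy": 0.49,"dz": 0,"wx": 0,"wy": 0,"wz": 1},
  {"dx": 0.28,"dy": 0.49,"dz": 0,"wx": 0,"wy": 0,"wz": 1},
  {"dx": 0.28,"dy": 0.49,"dz": 0,"wx": 0,"wy": 0,"wz": 1},
  {"dx": 0.28,"dy": 0.49,"dz": 0,"wx": 0,"wy": 0,"wz": 1},
  {"dx": 0.28,"dy": 0.49,"dz": 0,"wx": 0,"wy": 0,"wz": 1},
  {"dx": 0.28,"dy": 0.49,"dz": 0,"wx": 0,"wy": 0,"wz": 1},
  {"dx": 0.28,"dy": 0.49,"dz": 0,"wx": 0,"wy": 0,"wz": 1},
  {"dx": 0.28,"dy": 0.49,"dz": 0,"wx": 0,"wy": 0,"wz": 1},
  {"dx": 0.28,"dy": 0.49,"dz": 0,"wx": 0,"wy": 0,"wz": 1},
  {"dx": 0.28,"dy": 0.49,"dz": 0,"wx": 0,"wy": 0,"wz": 1},
], grip=60)

```text
clock: 1.95
ee_pos: [0.4391, -0.2684, 0.2228]
tcp_rot: [180.0, 0.0, 94.6]
force: [0.7, 0.1, -0.3]
gripper_width: 0.0667
```

step_arm([
  {"dx": 0.28,"dy": 0.49,"dz": 0,"wx": 0,"wy": 0,"wz": 1},
  {"dx": 0.28,"dy": 0.49,"dz": 0,"wx": 0,"wy": 0,"wz": 1},
  {"dx": 0.28,"dy": 0.49,"dz": 0,"wx": 0,"wy": 0,"wz": 1},
  {"dx": 0,"dy": 0,"dz": 0,"wx": 0,"wy": 0,"wz": 0},
  {"dx": 0,"dy": 0,"dz": 0,"wx": 0,"wy": 0,"wz": 0},
])

```text
clock: 2.45
ee_pos: [0.4808, -0.1956, 0.2227]
tcp_rot: [-180.0, 0.0, 111.6]
force: [0.3, 0.1, -0.9]
gripper_width: 0.0665
```

```bash
python3 - <<'E'
from h import *
cal=imaging.get_calibration('wrist');R=np.array(cal['R']);o=-R.T@np.array(cal['t'])
s=bot.state();print(s['clock'],s['ee_pos'],s['tcp_rot'],s['gripper_width'],'cam',o,R[2])
snap('wrist','w1')
for n in('plug_head','small_head'): print(n,[(np.round(d['centre'],1).tolist(),round(d['score'],2),np.round(atz('wrist',d['centre'],.1),4).tolist()) for d in imaging.find_in('wrist',n)])
print(proj('wrist',[.482,-.197,.1]),proj('wrist',[.508,-.265,.1]))
E
```

```text
2.45 [ 0.48075486 -0.19559053  0.2226636 ] [-1.79989439e+02  2.55823910e-02  1.11622738e+02] 0.0665374096771867 cam [ 0.4527319  -0.12378528  0.38516787] [ 0.10372222 -0.26230784 -0.95939371]
plug_head [([160.6, 144.1], 0.94, [0.3868, -0.1919, 0.1]), ([383.4, 151.7], 0.72, [0.574, -0.1252, 0.1]), ([257.8, 181.5], 0.62, [0.4795, -0.1922, 0.1])]
small_head [([254.3, 249.4], 0.74, [0.5012, -0.2568, 0.1])]
[258.56672076 187.0558857 ] [257.7393962  258.78164495]
```

View pics/w1.png

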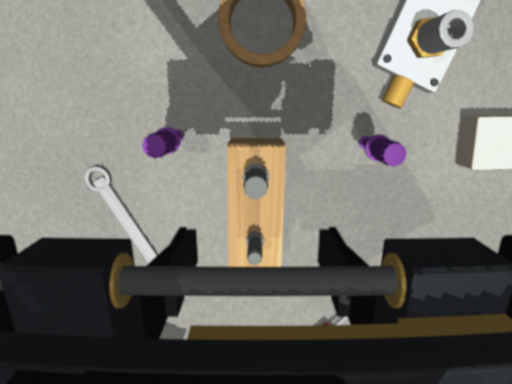

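View 5 shows the larger plug's head top at about (256,187) with the smaller one at (255,254). The purple decoys at (160,143) and (385,150) are clear of the fingers, and the wide port mouth is at about (459,28). Next I get the two disc centres more exactly.

```bash
python3 - <<'E'
from h import *
im=cv2.imread('pics/w1.png')
r=lambda x,y,w,h:cv2.resize(im[y:y+h,x:x+w],(400,400),interpolation=cv2.INTER_CUBIC)
A=r(231,155,50,50);B=r(431,5,50,50)
def el(i,c,X,rad,x0,y0):
    p=np.array([(proj('wrist',np.array(X)+[rad*np.cos(t),rad*np.sin(t),0])-[x0,y0])*8 for t in np.linspace(0,6.3,60)])
    cv2.polylines(i,[p.astype(int)],True,c,1)
P=atz('wrist',(256,187),.1);M=atz('wrist',(459,28),.078)
el(A,(0,0,255),P,.011,231,155);el(B,(0,0,255),M,.017,431,5);el(B,(0,255,255),M,.009,431,5)
print(P,M); cv2.imwrite('pics/c2.png',np.hstack([A,B]))
E
```

```text
[ 0.47980048 -0.19780958  0.1       ] [0.59796803 0.00263946 0.078     ]
```

View pics/c2.png

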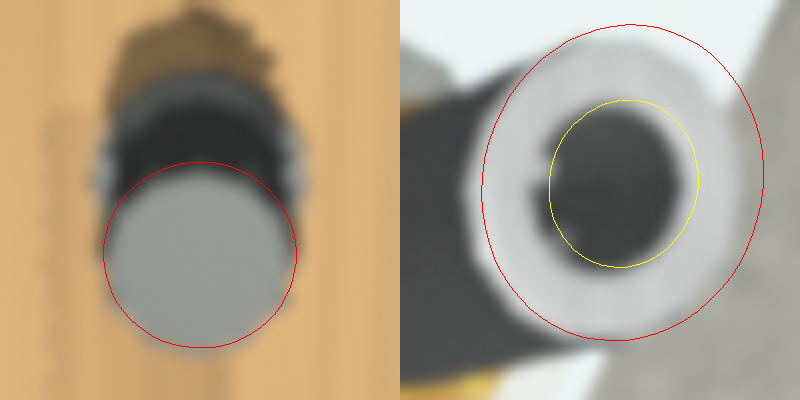

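Against the overlays, the disc centres come out at about (256,188) for the head and (457,29) for the mouth. That puts the plug at about (0.480,-0.1985). I descend onto it with TCP z at about 0.064, then grip.

step_arm([
  {"dx": -0.016,"dy": -0.058,"dz": -0.4,"wx": 0,"wy": 0,"wz": 0},
  {"dx": 0,"dy": 0,"dz": -0.6,"wx": 0,"wy": 0,"wz": 0},
  {"dx": 0,"dy": 0,"dz": -0.6,"wx": 0,"wy": 0,"wz": 0},
  {"dx": 0,"dy": 0,"dz": -0.6,"wx": 0,"wy": 0,"wz": 0},
  {"dx": 0,"dy": 0,"dz": -0.5,"wx": 0,"wy": 0,"wz": 0},
  {"dx": 0,"dy": 0,"dz": -0.3,"wx": 0,"wy": 0,"wz": 0},
  {"dx": 0,"dy": 0,"dz": -0.17,"wx": 0,"wy": 0,"wz": 0},
  {"dx": 0,"dy": 0,"dz": 0,"wx": 0,"wy": 0,"wz": 0},
  {"dx": 0,"dy": 0,"dz": 0,"wx": 0,"wy": 0,"wz": 0},
])

```text
clock: 3.5
ee_pos: [0.4802, -0.1995, 0.0648]
tcp_rot: [180.0, 0.0, 111.6]
force: [-0.6, 0.1, 0.5]
gripper_width: 0.0664
```

step_arm([
  {"dx": 0,"dy": 0,"dz": 0,"wx": 0,"wy": 0,"wz": 0},
  {"dx": 0,"dy": 0,"dz": 0,"wx": 0,"wy": 0,"wz": 0},
  {"dx": 0,"dy": 0,"dz": 0,"wx": 0,"wy": 0,"wz": 0},
  {"dx": 0,"dy": 0,"dz": 0,"wx": 0,"wy": 0,"wz": 0},
  {"dx": 0,"dy": 0,"dz": 0,"wx": 0,"wy": 0,"wz": 0},
  {"dx": 0,"dy": 0,"dz": 0,"wx": 0,"wy": 0,"wz": 0},
  {"dx": 0,"dy": 0,"dz": 0,"wx": 0,"wy": 0,"wz": 0},
  {"dx": 0,"dy": 0,"dz": 0,"wx": 0,"wy": 0,"wz": 0},
  {"dx": 0,"dy": 0,"dz": 0,"wx": 0,"wy": 0,"wz": 0},
  {"dx": 0,"dy": 0,"dz": 0,"wx": 0,"wy": 0,"wz": 0},
], grip=255, force=50)

```text
clock: 4.5
ee_pos: [0.4798, -0.1987, 0.064]
tcp_rot: [180.0, -0.0, 111.6]
force: [0.6, 0.1, 0.7]
gripper_width: 0.0212
```

step_arm([
  {"dx": 0,"dy": 0,"dz": 0.1,"wx": 0,"wy": 0,"wz": 0},
  {"dx": 0,"dy": 0,"dz": 0.3,"wx": 0,"wy": 0,"wz": 0},
  {"dx": 0,"dy": 0,"dz": 0.4,"wx": 0,"wy": 0,"wz": 0},
  {"dx": 0,"dy": 0,"dz": 0.4,"wx": 0,"wy": 0,"wz": 0},
  {"dx": 0,"dy": 0,"dz": 0.4,"wx": 0,"wy": 0,"wz": 0},
  {"dx": 0,"dy": 0,"dz": 0.4,"wx": 0,"wy": 0,"wz": 0},
  {"dx": 0,"dy": 0,"dz": 0.3,"wx": 0,"wy": 0,"wz": 0},
  {"dx": 0,"dy": 0,"dz": 0.1,"wx": 0,"wy": 0,"wz": 0},
  {"dx": 0,"dy": 0,"dz": 0,"wx": 0,"wy": 0,"wz": 0},
])

```text
clock: 5.4
ee_pos: [0.4802, -0.199, 0.1847]
tcp_rot: [180.0, 0.1, 111.6]
force: [-0.2, 0.0, -0.1]
gripper_width: 0.0207
```

step_arm([
  {"dx": 0.22,"dy": 0.25,"dz": 0,"wx": 0,"wy": 0,"wz": 0},
  {"dx": 0.22,"dy": 0.25,"dz": 0,"wx": 0,"wy": 0,"wz": 0},
  {"dx": 0.22,"dy": 0.25,"dz": 0,"wx": 0,"wy": 0,"wz": 0},
  {"dx": 0.22,"dy": 0.25,"dz": 0,"wx": 0,"wy": 0,"wz": 0},
  {"dx": 0.22,"dy": 0.25,"dz": 0,"wx": 0,"wy": 0,"wz": 0},
  {"dx": 0.22,"dy": 0.25,"dz": 0,"wx": 0,"wy": 0,"wz": 0},
  {"dx": 0.22,"dy": 0.25,"dz": 0,"wx": 0,"wy": 0,"wz": 0},
  {"dx": 0.22,"dy": 0.25,"dz": 0,"wx": 0,"wy": 0,"wz": 0},
  {"dx": 0.22,"dy": 0.25,"dz": 0,"wx": 0,"wy": 0,"wz": 0},
  {"dx": 0.22,"dy": 0.25,"dz": 0,"wx": 0,"wy": 0,"wz": 0},
  {"dx": 0,"dy": 0,"dz": 0,"wx": 0,"wy": 0,"wz": 0},
  {"dx": 0,"dy": 0,"dz": 0,"wx": 0,"wy": 0,"wz": 0},
])

```text
clock: 6.6
ee_pos: [0.5899, -0.0734, 0.1838]
tcp_rot: [-180.0, -0.0, 111.7]
force: [0.3, -0.6, -1.5]
gripper_width: 0.0212
```

```bash
python3 - <<'E'
from h import *
s=bot.state();e=np.array(s['ee_pos']);print(s['clock'],e,s['force'],s['gripper_width'])
im=snap('wrist','w2')[:,:,::-1].copy()
def el(X,rad,c):
    p=np.array([proj('wrist',np.array(X)+[rad*np.cos(t),rad*np.sin(t),0]) for t in np.linspace(0,6.3,60)])
    return p
out=cv2.resize(im,None,fx=1.5,fy=1.5,interpolation=cv2.INTER_CUBIC)
for X,r in(((.596,.0015,.078),.017),((.596,.0015,.078),.009),((e[0],e[1],e[2]+.036),.011),((e[0],e[1],e[2]-.059),.004)):
    p=el(X,r,0);print(p.mean(0)); cv2.polylines(out,[(p*1.5).astype(int)],True,(0,0,255),1)
cv2.imwrite('pics/c3.png',out)
E
```

```text
6.6 [ 0.58986919 -0.07342402  0.18381936] [ 0.26941118 -0.61826462 -1.47487206] 0.02124312389780566
[298.90223434 110.68835602]
[298.74456112 110.71644203]
[257.64547633 278.35014002]
[257.43533376 208.5896478 ]
```

View pics/c3.png

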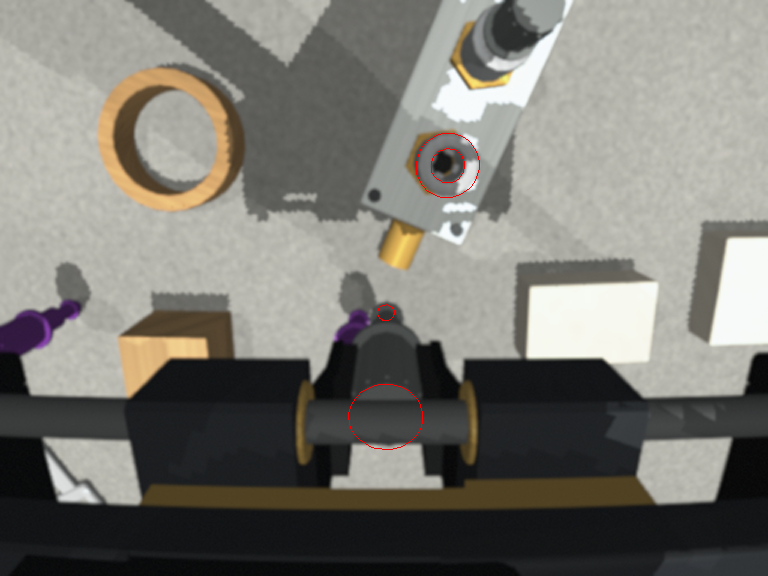

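View 7 shows the plug gripped and upright, its tip at (257,209) as predicted. The port mouth overlay at (299,111) looks right; I'll confirm both in one enlarged crop.

```bash
python3 - <<'E'
from h import *
im=cv2.imread('pics/w2.png');e=bot.state()['ee_pos']
def crop(x,y,Xs):
    i=cv2.resize(im[y:y+50,x:x+50],(400,400),interpolation=cv2.INTER_CUBIC)
    for X,r in Xs:
        p=np.array([(proj('wrist',np.array(X)+[r*np.cos(t),r*np.sin(t),0])-[x,y])*8 for t in np.linspace(0,6.3,60)])
        cv2.polylines(i,[p.astype(int)],True,(0,0,255),1)
    return i
M=(.596,.0015,.078)
cv2.imwrite('pics/c4.png',np.hstack([crop(274,86,[(M,.017),(M,.009)]),crop(232,190,[((e[0],e[1],e[2]-.059),.004),((e[0],e[1],e[2]-.051),.008),((e[0],e[1],e[2]-.009),.014)])]))
E
```

```text
(no output)
```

View pics/c4.png

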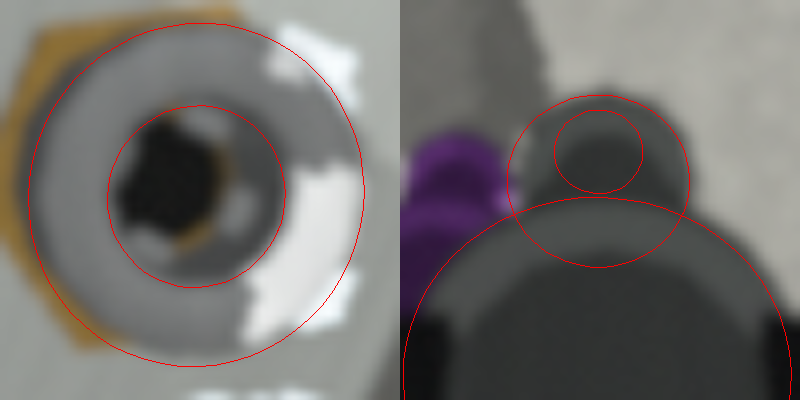

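The crop shows the mouth within about 0.6 mm of the overlay and the plug about 0.7 mm off the tool axis. The target TCP is therefore about (0.595,0.0017). I move over the port, then down to just above the mouth, where the tip enters at TCP z = 0.137.

step_arm([
  {"dx": 0.016,"dy": 0.2,"dz": 0,"wx": 0,"wy": 0,"wz": 0},
  {"dx": 0.016,"dy": 0.25,"dz": 0,"wx": 0,"wy": 0,"wz": 0},
  {"dx": 0.016,"dy": 0.25,"dz": 0,"wx": 0,"wy": 0,"wz": 0},
  {"dx": 0.016,"dy": 0.25,"dz": 0,"wx": 0,"wy": 0,"wz": 0},
  {"dx": 0.016,"dy": 0.25,"dz": 0,"wx": 0,"wy": 0,"wz": 0},
  {"dx": 0.016,"dy": 0.2,"dz": 0,"wx": 0,"wy": 0,"wz": 0},
  {"dx": 0.008,"dy": 0.11,"dz": -0.2,"wx": 0,"wy": 0,"wz": 0},
  {"dx": 0,"dy": 0,"dz": -0.3,"wx": 0,"wy": 0,"wz": 0},
  {"dx": 0,"dy": 0,"dz": -0.2,"wx": 0,"wy": 0,"wz": 0},
  {"dx": 0,"dy": 0,"dz": -0.14,"wx": 0,"wy": 0,"wz": 0},
  {"dx": 0,"dy": 0,"dz": 0,"wx": 0,"wy": 0,"wz": 0},
  {"dx": 0,"dy": 0,"dz": 0,"wx": 0,"wy": 0,"wz": 0},
])

```text
clock: 7.85
ee_pos: [0.5949, 0.0013, 0.1418]
tcp_rot: [-180.0, -0.0, 111.6]
force: [0.3, -0.0, 0.1]
gripper_width: 0.021
```

step_arm([
  {"dx": 0,"dy": 0,"dz": -0.05,"wx": 0,"wy": 0,"wz": 0},
  {"dx": 0,"dy": 0,"dz": -0.05,"wx": 0,"wy": 0,"wz": 0},
  {"dx": 0,"dy": 0,"dz": -0.04,"wx": 0,"wy": 0,"wz": 0},
  {"dx": 0,"dy": 0,"dz": -0.04,"wx": 0,"wy": 0,"wz": 0},
  {"dx": 0,"dy": 0,"dz": 0,"wx": 0,"wy": 0,"wz": 0},
  {"dx": 0,"dy": 0,"dz": 0,"wx": 0,"wy": 0,"wz": 0},
])

```text
clock: 8.45
ee_pos: [0.595, 0.0018, 0.133]
tcp_rot: [-180.0, -0.0, 111.6]
force: [-1.0, -0.2, -1.2]
gripper_width: 0.021
```

step_arm([
  {"dx": 0,"dy": 0,"dz": -0.02,"wx": 0,"wy": 0,"wz": 0},
  {"dx": 0,"dy": 0,"dz": -0.02,"wx": 0,"wy": 0,"wz": 0},
  {"dx": 0,"dy": 0,"dz": -0.02,"wx": 0,"wy": 0,"wz": 0},
  {"dx": 0,"dy": 0,"dz": 0,"wx": 0,"wy": 0,"wz": 0},
  {"dx": 0,"dy": 0,"dz": 0,"wx": 0,"wy": 0,"wz": 0},
])

```text
clock: 8.95
ee_pos: [0.595, 0.0017, 0.13]
tcp_rot: [-180.0, -0.0, 111.6]
force: [0.2, 0.6, -1.3]
gripper_width: 0.0213
```

step_arm([
  {"dx": 0,"dy": 0,"dz": -0.02,"wx": 0,"wy": 0,"wz": 0},
  {"dx": 0,"dy": 0,"dz": -0.02,"wx": 0,"wy": 0,"wz": 0},
  {"dx": 0,"dy": 0,"dz": -0.02,"wx": 0,"wy": 0,"wz": 0},
  {"dx": 0,"dy": 0,"dz": 0,"wx": 0,"wy": 0,"wz": 0},
  {"dx": 0,"dy": 0,"dz": 0,"wx": 0,"wy": 0,"wz": 0},
])

```text
clock: 9.45
ee_pos: [0.595, 0.0017, 0.127]
tcp_rot: [-180.0, -0.0, 111.6]
force: [-0.4, 0.8, -1.1]
gripper_width: 0.0207
```

step_arm([
  {"dx": 0,"dy": 0,"dz": -0.02,"wx": 0,"wy": 0,"wz": 0},
  {"dx": 0,"dy": 0,"dz": -0.02,"wx": 0,"wy": 0,"wz": 0},
  {"dx": 0,"dy": 0,"dz": -0.02,"wx": 0,"wy": 0,"wz": 0},
  {"dx": 0,"dy": 0,"dz": 0,"wx": 0,"wy": 0,"wz": 0},
  {"dx": 0,"dy": 0,"dz": 0,"wx": 0,"wy": 0,"wz": 0},
])

```text
clock: 9.95
ee_pos: [0.595, 0.0017, 0.124]
tcp_rot: [-180.0, -0.0, 111.6]
force: [0.2, -0.0, -0.2]
gripper_width: 0.0205
```

The tip is 13 mm deep with no side force. From here I feel for the teeth in small steps.

step_arm([
  {"dx": 0,"dy": 0,"dz": -0.02,"wx": 0,"wy": 0,"wz": 0},
  {"dx": 0,"dy": 0,"dz": -0.02,"wx": 0,"wy": 0,"wz": 0},
  {"dx": 0,"dy": 0,"dz": 0,"wx": 0,"wy": 0,"wz": 0},
])

```text
clock: 10.25
ee_pos: [0.595, 0.0017, 0.1219]
tcp_rot: [-180.0, -0.0, 111.6]
force: [-0.6, -0.6, -1.2]
gripper_width: 0.0208
```

step_arm([
  {"dx": 0,"dy": 0,"dz": -0.02,"wx": 0,"wy": 0,"wz": 0},
  {"dx": 0,"dy": 0,"dz": -0.02,"wx": 0,"wy": 0,"wz": 0},
  {"dx": 0,"dy": 0,"dz": 0,"wx": 0,"wy": 0,"wz": 0},
])

```text
clock: 10.55
ee_pos: [0.595, 0.0017, 0.1199]
tcp_rot: [-180.0, -0.0, 111.6]
force: [-0.2, 0.5, -1.1]
gripper_width: 0.0208
```

step_arm([
  {"dx": 0,"dy": 0,"dz": -0.02,"wx": 0,"wy": 0,"wz": 0},
  {"dx": 0,"dy": 0,"dz": -0.02,"wx": 0,"wy": 0,"wz": 0},
  {"dx": 0,"dy": 0,"dz": 0,"wx": 0,"wy": 0,"wz": 0},
])

```text
clock: 10.85
ee_pos: [0.595, 0.0017, 0.1179]
tcp_rot: [-180.0, -0.0, 111.6]
force: [0.2, -0.7, -0.7]
gripper_width: 0.0207
```

step_arm([
  {"dx": 0,"dy": 0,"dz": -0.02,"wx": 0,"wy": 0,"wz": 0},
  {"dx": 0,"dy": 0,"dz": -0.02,"wx": 0,"wy": 0,"wz": 0},
  {"dx": 0,"dy": 0,"dz": 0,"wx": 0,"wy": 0,"wz": 0},
])

```text
clock: 11.15
ee_pos: [0.5949, 0.0017, 0.1159]
tcp_rot: [-180.0, -0.0, 111.6]
force: [0.5, -0.4, -0.9]
gripper_width: 0.0208
```

step_arm([
  {"dx": 0,"dy": 0,"dz": -0.02,"wx": 0,"wy": 0,"wz": 0},
  {"dx": 0,"dy": 0,"dz": -0.02,"wx": 0,"wy": 0,"wz": 0},
  {"dx": 0,"dy": 0,"dz": 0,"wx": 0,"wy": 0,"wz": 0},
])

```text
clock: 11.45
ee_pos: [0.595, 0.0017, 0.1139]
tcp_rot: [-180.0, -0.0, 111.6]
force: [-0.4, 1.0, -0.8]
gripper_width: 0.0213
```

step_arm([
  {"dx": 0,"dy": 0,"dz": -0.02,"wx": 0,"wy": 0,"wz": 0},
  {"dx": 0,"dy": 0,"dz": -0.02,"wx": 0,"wy": 0,"wz": 0},
  {"dx": 0,"dy": 0,"dz": 0,"wx": 0,"wy": 0,"wz": 0},
])

```text
clock: 11.75
ee_pos: [0.595, 0.0017, 0.112]
tcp_rot: [180.0, -0.0, 111.6]
force: [-0.1, -0.7, -0.2]
gripper_width: 0.0208
```

step_arm([
  {"dx": 0,"dy": 0,"dz": -0.02,"wx": 0,"wy": 0,"wz": 0},
  {"dx": 0,"dy": 0,"dz": -0.02,"wx": 0,"wy": 0,"wz": 0},
  {"dx": 0,"dy": 0,"dz": 0,"wx": 0,"wy": 0,"wz": 0},
])

```text
clock: 12.05
ee_pos: [0.5954, 0.0017, 0.1103]
tcp_rot: [179.9, 0.0, 111.6]
force: [1.1, -1.0, 1.0]
gripper_width: 0.0209
```

step_arm([
  {"dx": 0,"dy": 0,"dz": -0.02,"wx": 0,"wy": 0,"wz": 0},
  {"dx": 0,"dy": 0,"dz": -0.02,"wx": 0,"wy": 0,"wz": 0},
  {"dx": 0,"dy": 0,"dz": 0,"wx": 0,"wy": 0,"wz": 0},
])

```text
clock: 12.35
ee_pos: [0.5957, 0.0017, 0.109]
tcp_rot: [179.9, 0.0, 111.6]
force: [0.5, -0.1, 4.4]
gripper_width: 0.0208
```

Teeth contact: 4.4 N with the tip at about 28 mm. Steps get finer from here.

step_arm([
  {"dx": 0,"dy": 0,"dz": -0.02,"wx": 0,"wy": 0,"wz": 0},
  {"dx": 0,"dy": 0,"dz": 0,"wx": 0,"wy": 0,"wz": 0},
])

```text
clock: 12.55
ee_pos: [0.5958, 0.0016, 0.1083]
tcp_rot: [179.9, 0.1, 111.6]
force: [0.1, -0.0, 7.5]
gripper_width: 0.0211
```

step_arm([
  {"dx": 0,"dy": 0,"dz": -0.02,"wx": 0,"wy": 0,"wz": 0},
  {"dx": 0,"dy": 0,"dz": 0,"wx": 0,"wy": 0,"wz": 0},
])

```text
clock: 12.75
ee_pos: [0.596, 0.0016, 0.1076]
tcp_rot: [179.9, 0.1, 111.6]
force: [0.5, 0.0, 7.8]
gripper_width: 0.0208
```

step_arm([
  {"dx": 0,"dy": 0,"dz": -0.01,"wx": 0,"wy": 0,"wz": 0},
  {"dx": 0,"dy": 0,"dz": 0,"wx": 0,"wy": 0,"wz": 0},
])

```text
clock: 12.95
ee_pos: [0.5961, 0.0016, 0.1073]
tcp_rot: [179.9, 0.1, 111.6]
force: [-1.1, -0.0, 8.3]
gripper_width: 0.0204
```

step_arm([
  {"dx": 0,"dy": 0,"dz": -0.01,"wx": 0,"wy": 0,"wz": 0},
  {"dx": 0,"dy": 0,"dz": 0,"wx": 0,"wy": 0,"wz": 0},
])

```text
clock: 13.15
ee_pos: [0.5961, 0.0016, 0.1069]
tcp_rot: [179.9, 0.1, 111.6]
force: [-0.3, -0.5, 8.6]
gripper_width: 0.021
```

step_arm([
  {"dx": 0,"dy": 0,"dz": -0.01,"wx": 0,"wy": 0,"wz": 0},
  {"dx": 0,"dy": 0,"dz": 0,"wx": 0,"wy": 0,"wz": 0},
])

```text
clock: 13.35
ee_pos: [0.5962, 0.0016, 0.1065]
tcp_rot: [179.9, 0.1, 111.6]
force: [-0.5, 1.2, 8.9]
gripper_width: 0.0212
```

step_arm([
  {"dx": 0,"dy": 0,"dz": -0.01,"wx": 0,"wy": 0,"wz": 0},
  {"dx": 0,"dy": 0,"dz": 0,"wx": 0,"wy": 0,"wz": 0},
])

```text
clock: 13.55
ee_pos: [0.5963, 0.0015, 0.1061]
tcp_rot: [179.9, 0.1, 111.6]
force: [0.1, 0.5, 9.6]
gripper_width: 0.0209
```

step_arm([
  {"dx": 0,"dy": 0,"dz": -0.01,"wx": 0,"wy": 0,"wz": 0},
  {"dx": 0,"dy": 0,"dz": 0,"wx": 0,"wy": 0,"wz": 0},
])

```text
clock: 13.75
ee_pos: [0.5964, 0.0015, 0.1057]
tcp_rot: [179.8, 0.1, 111.6]
force: [-0.7, 0.1, 10.4]
gripper_width: 0.0208
```

step_arm([
  {"dx": 0,"dy": 0,"dz": -0.01,"wx": 0,"wy": 0,"wz": 0},
  {"dx": 0,"dy": 0,"dz": 0,"wx": 0,"wy": 0,"wz": 0},
])

```text
clock: 13.95
ee_pos: [0.5955, 0.0016, 0.1034]
tcp_rot: [179.9, 0.0, 111.6]
force: [1.3, -0.1, 3.6]
gripper_width: 0.0209
```

step_arm([
  {"dx": 0,"dy": 0,"dz": -0.01,"wx": 0,"wy": 0,"wz": 0},
  {"dx": 0,"dy": 0,"dz": 0,"wx": 0,"wy": 0,"wz": 0},
])

```text
clock: 14.15
ee_pos: [0.5953, 0.0017, 0.1027]
tcp_rot: [180.0, 0.0, 111.6]
force: [2.4, -0.5, 3.5]
gripper_width: 0.021
```

step_arm([
  {"dx": 0,"dy": 0,"dz": -0.01,"wx": 0,"wy": 0,"wz": 0},
  {"dx": 0,"dy": 0,"dz": 0,"wx": 0,"wy": 0,"wz": 0},
])

```text
clock: 14.35
ee_pos: [0.5951, 0.0017, 0.1021]
tcp_rot: [180.0, 0.0, 111.6]
force: [1.4, 0.2, 3.9]
gripper_width: 0.021
```

step_arm([
  {"dx": 0,"dy": 0,"dz": -0.01,"wx": 0,"wy": 0,"wz": 0},
  {"dx": 0,"dy": 0,"dz": 0,"wx": 0,"wy": 0,"wz": 0},
])

```text
clock: 14.55
ee_pos: [0.595, 0.0018, 0.1014]
tcp_rot: [-180.0, -0.0, 111.6]
force: [1.6, 0.0, 3.9]
gripper_width: 0.0211
```

The peak has passed and only drag is left. I carry on to the snap and then the seat.

step_arm([
  {"dx": 0,"dy": 0,"dz": -0.01,"wx": 0,"wy": 0,"wz": 0},
  {"dx": 0,"dy": 0,"dz": 0,"wx": 0,"wy": 0,"wz": 0},
])

```text
clock: 14.75
ee_pos: [0.5949, 0.0018, 0.1009]
tcp_rot: [-180.0, -0.0, 111.6]
force: [1.5, -0.2, 3.4]
gripper_width: 0.0213
```

step_arm([
  {"dx": 0,"dy": 0,"dz": -0.01,"wx": 0,"wy": 0,"wz": 0},
  {"dx": 0,"dy": 0,"dz": 0,"wx": 0,"wy": 0,"wz": 0},
])

```text
clock: 14.95
ee_pos: [0.5949, 0.0018, 0.1004]
tcp_rot: [-180.0, -0.0, 111.6]
force: [1.0, -0.2, 2.6]
gripper_width: 0.0211
```

step_arm([
  {"dx": 0,"dy": 0,"dz": -0.01,"wx": 0,"wy": 0,"wz": 0},
  {"dx": 0,"dy": 0,"dz": 0,"wx": 0,"wy": 0,"wz": 0},
])

```text
clock: 15.15
ee_pos: [0.5948, 0.0018, 0.0995]
tcp_rot: [-180.0, -0.0, 111.6]
force: [2.6, -0.1, 0.8]
gripper_width: 0.0209
```

step_arm([
  {"dx": 0,"dy": 0,"dz": -0.01,"wx": 0,"wy": 0,"wz": 0},
  {"dx": 0,"dy": 0,"dz": 0,"wx": 0,"wy": 0,"wz": 0},
])

```text
clock: 15.35
ee_pos: [0.5948, 0.0017, 0.0991]
tcp_rot: [-180.0, -0.0, 111.6]
force: [1.8, 0.2, -0.5]
gripper_width: 0.0209
```

step_arm([
  {"dx": 0,"dy": 0,"dz": -0.01,"wx": 0,"wy": 0,"wz": 0},
  {"dx": 0,"dy": 0,"dz": 0,"wx": 0,"wy": 0,"wz": 0},
])

```text
clock: 15.55
ee_pos: [0.5949, 0.0017, 0.0988]
tcp_rot: [-180.0, -0.0, 111.6]
force: [2.2, -0.3, -0.1]
gripper_width: 0.0209
```

step_arm([
  {"dx": 0,"dy": 0,"dz": -0.01,"wx": 0,"wy": 0,"wz": 0},
  {"dx": 0,"dy": 0,"dz": 0,"wx": 0,"wy": 0,"wz": 0},
])

```text
clock: 15.75
ee_pos: [0.5949, 0.0017, 0.0984]
tcp_rot: [-180.0, -0.0, 111.6]
force: [1.8, -0.5, 0.2]
gripper_width: 0.0209
```

step_arm([
  {"dx": 0,"dy": 0,"dz": -0.01,"wx": 0,"wy": 0,"wz": 0},
  {"dx": 0,"dy": 0,"dz": 0,"wx": 0,"wy": 0,"wz": 0},
])

```text
clock: 15.95
ee_pos: [0.5949, 0.0017, 0.098]
tcp_rot: [-180.0, -0.0, 111.6]
force: [1.8, -0.3, 0.8]
gripper_width: 0.0206
```

step_arm([
  {"dx": 0,"dy": 0,"dz": -0.01,"wx": 0,"wy": 0,"wz": 0},
  {"dx": 0,"dy": 0,"dz": 0,"wx": 0,"wy": 0,"wz": 0},
])

```text
clock: 16.15
ee_pos: [0.5949, 0.0017, 0.0977]
tcp_rot: [-180.0, -0.0, 111.6]
force: [1.0, -0.2, 2.1]
gripper_width: 0.0209
```

step_arm([
  {"dx": 0,"dy": 0,"dz": -0.01,"wx": 0,"wy": 0,"wz": 0},
  {"dx": 0,"dy": 0,"dz": 0,"wx": 0,"wy": 0,"wz": 0},
])

```text
clock: 16.35
ee_pos: [0.595, 0.0017, 0.0974]
tcp_rot: [-180.0, 0.0, 111.6]
force: [-0.5, 0.4, 4.4]
gripper_width: 0.0207
```

The seat is reached at TCP z about 0.098. I press on towards 16 N.

step_arm([
  {"dx": 0,"dy": 0,"dz": -0.02,"wx": 0,"wy": 0,"wz": 0},
  {"dx": 0,"dy": 0,"dz": 0,"wx": 0,"wy": 0,"wz": 0},
])

```text
clock: 16.55
ee_pos: [0.5952, 0.0016, 0.0968]
tcp_rot: [180.0, 0.0, 111.6]
force: [-1.5, 0.4, 7.3]
gripper_width: 0.0211
```

step_arm([
  {"dx": 0,"dy": 0,"dz": -0.02,"wx": 0,"wy": 0,"wz": 0},
  {"dx": 0,"dy": 0,"dz": 0,"wx": 0,"wy": 0,"wz": 0},
])

```text
clock: 16.75
ee_pos: [0.5953, 0.0016, 0.0963]
tcp_rot: [180.0, 0.0, 111.6]
force: [-2.9, -0.5, 10.3]
gripper_width: 0.0208
```

step_arm([
  {"dx": 0,"dy": 0,"dz": -0.01,"wx": 0,"wy": 0,"wz": 0},
  {"dx": 0,"dy": 0,"dz": 0,"wx": 0,"wy": 0,"wz": 0},
])

```text
clock: 16.95
ee_pos: [0.5954, 0.0016, 0.0961]
tcp_rot: [180.0, 0.0, 111.6]
force: [-3.1, -0.6, 11.3]
gripper_width: 0.0207
```

step_arm([
  {"dx": 0,"dy": 0,"dz": -0.02,"wx": 0,"wy": 0,"wz": 0},
  {"dx": 0,"dy": 0,"dz": 0,"wx": 0,"wy": 0,"wz": 0},
])

```text
clock: 17.15
ee_pos: [0.5956, 0.0015, 0.0957]
tcp_rot: [180.0, 0.1, 111.6]
force: [-3.9, 0.2, 15.0]
gripper_width: 0.021
```

step_arm([
  {"dx": 0,"dy": 0,"dz": -0.012,"wx": 0,"wy": 0,"wz": 0},
  {"dx": 0,"dy": 0,"dz": 0,"wx": 0,"wy": 0,"wz": 0},
  {"dx": 0,"dy": 0,"dz": 0,"wx": 0,"wy": 0,"wz": 0},
  {"dx": 0,"dy": 0,"dz": 0,"wx": 0,"wy": 0,"wz": 0},
  {"dx": 0,"dy": 0,"dz": 0,"wx": 0,"wy": 0,"wz": 0},
])

```text
clock: 17.65
ee_pos: [0.5956, 0.0015, 0.0954]
tcp_rot: [179.9, 0.1, 111.6]
force: [-4.4, -0.7, 16.6]
gripper_width: 0.021
```

Seated: 16.6 N held for about 0.5 s. Next comes the tug upward. I unload first, then step up until about -10 N.

step_arm([
  {"dx": 0,"dy": 0,"dz": 0.03,"wx": 0,"wy": 0,"wz": 0},
  {"dx": 0,"dy": 0,"dz": 0.03,"wx": 0,"wy": 0,"wz": 0},
  {"dx": 0,"dy": 0,"dz": 0.03,"wx": 0,"wy": 0,"wz": 0},
  {"dx": 0,"dy": 0,"dz": 0.03,"wx": 0,"wy": 0,"wz": 0},
  {"dx": 0,"dy": 0,"dz": 0.02,"wx": 0,"wy": 0,"wz": 0},
  {"dx": 0,"dy": 0,"dz": 0,"wx": 0,"wy": 0,"wz": 0},
])

```text
clock: 18.25
ee_pos: [0.5949, 0.0018, 0.0995]
tcp_rot: [-180.0, -0.0, 111.6]
force: [2.7, 0.7, -2.4]
gripper_width: 0.0205
```

step_arm([
  {"dx": 0,"dy": 0,"dz": 0.02,"wx": 0,"wy": 0,"wz": 0},
  {"dx": 0,"dy": 0,"dz": 0.02,"wx": 0,"wy": 0,"wz": 0},
  {"dx": 0,"dy": 0,"dz": 0,"wx": 0,"wy": 0,"wz": 0},
])

```text
clock: 18.55
ee_pos: [0.5947, 0.0018, 0.1012]
tcp_rot: [-180.0, -0.0, 111.6]
force: [4.2, 0.2, -6.8]
gripper_width: 0.0208
```

step_arm([
  {"dx": 0,"dy": 0,"dz": 0.02,"wx": 0,"wy": 0,"wz": 0},
  {"dx": 0,"dy": 0,"dz": 0,"wx": 0,"wy": 0,"wz": 0},
])

```text
clock: 18.75
ee_pos: [0.5947, 0.0018, 0.1023]
tcp_rot: [-180.0, -0.0, 111.6]
force: [4.6, 0.1, -9.5]
gripper_width: 0.0206
```

step_arm([
  {"dx": 0.008,"dy": 0,"dz": 0.01,"wx": 0,"wy": 0,"wz": 0},
  {"dx": 0,"dy": 0,"dz": 0,"wx": 0,"wy": 0,"wz": 0},
])

```text
clock: 18.95
ee_pos: [0.5948, 0.0018, 0.1028]
tcp_rot: [-179.9, -0.0, 111.6]
force: [4.0, 0.2, -9.5]
gripper_width: 0.021
```

step_arm([
  {"dx": 0,"dy": 0,"dz": 0,"wx": 0,"wy": 0,"wz": 0},
  {"dx": 0,"dy": 0,"dz": 0,"wx": 0,"wy": 0,"wz": 0},
  {"dx": 0,"dy": 0,"dz": 0,"wx": 0,"wy": 0,"wz": 0},
])

```text
clock: 19.25
ee_pos: [0.5949, 0.0018, 0.1031]
tcp_rot: [-179.9, -0.0, 111.6]
force: [1.8, 1.1, -10.5]
gripper_width: 0.0212
```

step_arm([
  {"dx": 0,"dy": 0,"dz": 0,"wx": 0,"wy": 0,"wz": 0},
  {"dx": 0,"dy": 0,"dz": 0,"wx": 0,"wy": 0,"wz": 0},
  {"dx": 0,"dy": 0,"dz": 0,"wx": 0,"wy": 0,"wz": 0},
])

```text
clock: 19.55
ee_pos: [0.5949, 0.0017, 0.1032]
tcp_rot: [-179.9, -0.0, 111.6]
force: [0.6, 0.2, -10.5]
gripper_width: 0.0208
```

The plug held about 10 N with the ring lifted about 3.4 mm. I add a slightly stronger half second for margin, lower it back to the seat and release.

step_arm([
  {"dx": 0,"dy": 0,"dz": 0.006,"wx": 0,"wy": 0,"wz": 0},
  {"dx": 0,"dy": 0,"dz": 0,"wx": 0,"wy": 0,"wz": 0},
  {"dx": 0,"dy": 0,"dz": 0,"wx": 0,"wy": 0,"wz": 0},
  {"dx": 0,"dy": 0,"dz": 0,"wx": 0,"wy": 0,"wz": 0},
  {"dx": 0,"dy": 0,"dz": 0,"wx": 0,"wy": 0,"wz": 0},
  {"dx": 0,"dy": 0,"dz": 0,"wx": 0,"wy": 0,"wz": 0},
  {"dx": 0,"dy": 0,"dz": 0,"wx": 0,"wy": 0,"wz": 0},
])

```text
clock: 20.25
ee_pos: [0.5951, 0.0017, 0.1036]
tcp_rot: [-180.0, -0.0, 111.6]
force: [-0.8, 0.3, -9.9]
gripper_width: 0.0206
```

step_arm([
  {"dx": 0,"dy": 0,"dz": -0.03,"wx": 0,"wy": 0,"wz": 0},
  {"dx": 0,"dy": 0,"dz": -0.03,"wx": 0,"wy": 0,"wz": 0},
  {"dx": 0,"dy": 0,"dz": -0.03,"wx": 0,"wy": 0,"wz": 0},
  {"dx": 0,"dy": 0,"dz": -0.03,"wx": 0,"wy": 0,"wz": 0},
  {"dx": 0,"dy": 0,"dz": 0,"wx": 0,"wy": 0,"wz": 0},
  {"dx": 0,"dy": 0,"dz": 0,"wx": 0,"wy": 0,"wz": 0},
])

```text
clock: 20.85
ee_pos: [0.5967, 0.0016, 0.099]
tcp_rot: [179.8, 0.1, 111.6]
force: [0.4, -0.2, -1.4]
gripper_width: 0.0207
```

step_arm([
  {"dx": 0,"dy": 0,"dz": 0,"wx": 0,"wy": 0,"wz": 0},
  {"dx": 0,"dy": 0,"dz": 0,"wx": 0,"wy": 0,"wz": 0},
  {"dx": 0,"dy": 0,"dz": 0,"wx": 0,"wy": 0,"wz": 0},
  {"dx": 0,"dy": 0,"dz": 0,"wx": 0,"wy": 0,"wz": 0},
  {"dx": 0,"dy": 0,"dz": 0,"wx": 0,"wy": 0,"wz": 0},
  {"dx": 0,"dy": 0,"dz": 0,"wx": 0,"wy": 0,"wz": 0},
  {"dx": 0,"dy": 0,"dz": 0,"wx": 0,"wy": 0,"wz": 0},
], grip=60)

```text
clock: 21.55
ee_pos: [0.5954, 0.0017, 0.0977]
tcp_rot: [-180.0, -0.0, 111.6]
force: [-0.5, -0.5, 0.2]
gripper_width: 0.0636
```

step_arm([
  {"dx": 0,"dy": 0,"dz": 0.2,"wx": 0,"wy": 0,"wz": 0},
  {"dx": 0,"dy": 0,"dz": 0.4,"wx": 0,"wy": 0,"wz": 0},
  {"dx": 0,"dy": 0,"dz": 0.5,"wx": 0,"wy": 0,"wz": 0},
  {"dx": 0,"dy": 0,"dz": 0.5,"wx": 0,"wy": 0,"wz": 0},
  {"dx": 0,"dy": 0,"dz": 0.5,"wx": 0,"wy": 0,"wz": 0},
  {"dx": 0,"dy": -0.4,"dz": 0.2,"wx": 0,"wy": 0,"wz": 0},
  {"dx": 0,"dy": -0.4,"dz": 0,"wx": 0,"wy": 0,"wz": 0},
  {"dx": 0,"dy": -0.4,"dz": 0,"wx": 0,"wy": 0,"wz": 0},
  {"dx": 0,"dy": 0,"dz": 0,"wx": 0,"wy": 0,"wz": 0},
  {"dx": 0,"dy": 0,"dz": 0,"wx": 0,"wy": 0,"wz": 0},
])

```text
clock: 22.55
ee_pos: [0.5955, -0.0583, 0.2133]
tcp_rot: [180.0, -0.0, 111.5]
force: [0.2, 0.8, 0.0]
gripper_width: 0.0669
```

```bash
python3 - <<'E'
from h import *
a=snap('wrist','w3');b=snap('scene','s3')
s=bot.state();print(s['clock'],s['ee_pos'],s['force'],s['gripper_width'])
cv2.imwrite('pics/c5.png',np.hstack([cv2.resize(a,(400,300)),cv2.resize(b[150:300,115:365],(400,240))[:, :] if 0 else cv2.resize(b[140:320,115:355],(400,300),interpolation=cv2.INTER_CUBIC)])[:,:,::-1])
E
```

```text
22.65 [ 0.59540425 -0.05759258  0.2129796 ] [-0.3456537   0.64907747 -0.39167604] 0.06661229055897783
```

View pics/c5.png

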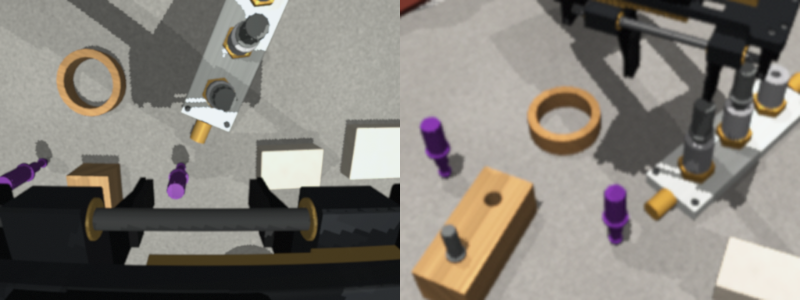

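View 9 shows the larger plug upright in the wide port and the gripper clear of it. The smaller plug is still in the rack beside the empty hole, and the decoys are untouched. I'm handing in.

```bash
python3 -c "
from rig import bot
print(bot.hand_in(), bot.state()['clock'])"
```

```text
the job is handed in; nothing more can be done
the job is handed in; nothing more can be done
```

The larger plug is locked and standing upright in the wide port, released by the gripper. I handed the job in at about 23 s; no verdict was reported.

- **Pushing in:** The teeth peaked at about 10.4 N, then dragged at about 4 N. They snapped with the tip about 37 mm below the mouth, and the seat met the tip about 2 mm further on. I pressed to 16.6 N, which held the seat about 2.4 mm down for roughly 0.5 s, and no reading went above that.
- **Tug:** I pulled up with 9.5 to 10.5 N for over a second, longer than the half second asked. The grip ring lifted about 3.5 mm and the plug stayed locked.
- **Last look:** The plug stands in the port with the gripper clear of it. The smaller plug is still in the rack and the purple look-alikes are untouched.

**Doubts:**
- My first two move calls were refused for missing keys, so nothing moved.
- Side forces reached about 4 N during the press and the tug.
- On the way back down after the tug, the tool hung about 1 mm above its target with a slight side shift, until I let go. I didn't measure the plug's final height.

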